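# Spring open the nozzle case on the welding bench

## Task

Open the long case of welding nozzles, the wider of the two grey cases on the bench: press down the release tab at its front so that the lid springs up, then push the lid all the way back until it rests on its stop, and come away. Use the fingertips only, without lifting, carrying or shifting anything on the bench, and leave the small square case shut and its tab unpressed.

Things in the scene. Friction and masses are not known exactly. Their poses are not given: they have to be found in the camera images.
- long_case: the case to open: grey sheet-steel box fixed to the bench, 120 mm deep (own x), 200 mm wide (own y), 80 mm high without its lid, walls 4 mm; origin under its centre, z up. Its front (own -x, broadly towards the robot) has the release tab in the middle; the hinge runs along its back (own +x) top edge.
- long_tab (a joint): release tab of the long case, angle in rad: 0 at rest, grows as the tab is pressed down, stop at 0.38. It is a spring-loaded rocker; its tooth lets go of the lid at about 0.22 (about 5 mm of travel at the press point, 4 to 5 N there), full travel about 8 mm at about 5 N. It springs back when let go.
- long_tab_press (a point): where to press the long case's tab: on the top face of the plain steel tab, which is 32 mm wide (own y) and sticks out level from the case's front; the point is 10 mm inside the tab's outer end, 41 mm in front of the case's front wall and, at rest, 65 mm above the bench. Press straight down.
- long_lid (a joint): lid of the long case, opening angle in rad (the lid is a 4 to 6 mm thick steel plate): 0 shut (latched), about 0.37 where it waits after it has sprung up on its plunger, 1.57 upright, stop at 1.95 (leaning back, fully open). The hinge has slight friction: the lid falls back to about 0.37 from well below upright, stays where it is near upright, and leans on its stop once well beyond upright. Pushing it takes under 2 N at its free edge.
- long_lid_edge (a point): middle of the lid's free edge: the tip of a 26 mm wide, 4 mm thick steel tongue, half-way through its thickness; 130 mm from the hinge line. It moves with the lid. Sprung up, it waits about 48 mm above the case's rim, so that a fingertip can go in under it from the front; the latch tooth stands 9 mm above the rim.
- long_hinge (a point): middle of the long case's hinge line, at the top of its back wall, 80 mm above the bench; axes as the case's; the line runs along own y. It does not move with the lid.
- square_case: the other case, to be left shut: the same kind, but 110 mm deep, 110 mm wide and 60 mm high, fixed to the bench, with the same tab at the middle of its own front; origin under its centre. The two cases may stand either way round, left and right.
- square_lid (a joint): lid of the square case, rad, 0 shut.
- square_tab (a joint): release tab of the square case, rad, 0 at rest; lets go at about 0.22.
- nozzle: loose copper gas nozzle standing upright, 26 mm across and 55 mm high; origin under its centre. Bystander.
- spray_can: loose aluminium can with a white cap, 54 mm across and 130 mm high; origin under its centre. Bystander.
- wire_brush: loose brush lying on the bench, 200 mm long, handle along its own -x. Bystander.
- tube_offcut: loose piece of square aluminium tube, 120 x 30 x 30 mm, long along its own x; origin under its centre. Bystander.
- angle_offcut: loose piece of dark steel angle, 150 x 40 x 40 mm, long along its own x; origin under its centre. Bystander.
- tip_jar: loose closed jar, 60 mm across and 70 mm high; origin under its centre. Bystander.
- hammer: loose hammer lying on the bench, 260 mm long, handle along its own -x. Bystander.
Not all that is in view belongs to the job. Leave any green look-alike of the square_case alone.

How it is judged:
By the outcome, as a careful person would: the job done as asked, in the order asked, and still so for the second after the job is handed in, with the robot touching nothing.
It also fails if it takes over 43 s, if anything falls off the work surface, if the arm or the gripper's body presses on something with over 40 N, if the wrist force passes 120 N, or if a joint passes its speed limit or range.

## Robot

A 7-joint arm with a two-finger parallel gripper is mounted at the origin on the work surface. World frame = base frame: x ahead of the robot, y to its left, z up, the work surface at z = 0. Lengths are in m, angles in rad, forces in N, time in s.
With the tool pointing down it reaches from about 0.4 to 0.875 m from the base axis. Payload 6.5 kg.
Tool frame: the origin (TCP) lies where the fingers leave the gripper's body, on its centre line; the fingertips stand 64 mm ahead of it and the grasp point (between the pads) lies 45 mm ahead of it; z points along the fingers, y is the direction in which the jaws open and shut (so a half turn about z gives the same grasp; the last joint's range is limited). The gripper opens to 88 mm and grips with 3 to 60 N. Pads are 18 mm wide; open, the fingers measure 123 mm over their backs; the gripper's body (75 mm by 187 mm) begins 45 mm behind the grasp point.
Start: joints at [-0.066, 0.536, -0.004, 1.538, 0.003, 1.067, -0.071], TCP at [0.65, 0, 0.303] pointing down, gripper open.
Joint ranges: [-2.7, 2.7], [-0.37, 2.16], [-1.27, 1.26], [0.24, 2.4], [-1.31, 4.45], [0.19, 1.91], [-2.76, 2.76]. Speed limits (rad/s): [2.39, 2.39, 3.14, 3.14, 3.14, 3.14, 3.14].

## Interface

Orientations are given as a unit quaternion [x, y, z, w].
In Python, from plant import manip gives the robot as it stands.
- The arm moves only by the shell command python3 -m handwheel 'ROWS' [FORCE]. ROWS is JSON, a list of rows, each a list of 7 numbers: the turn, a rotation vector about the tool's x, y, z in rad, then the shift along the tool's x, y, z in cm, then the finger opening in cm, from 0 to 8.81. A call has 1 to 20 rows; each row is the pose to reach, as a shift and turn from the pose commanded when the call began, along the tool's axes at that moment; what a row does not reach only later rows make up. A row lasts 1/12 s, in which the tool goes at most 41.7 mm and 7.16 degrees, less where a joint would pass 70% of its speed; a pose out of reach is approached as far as the arm can. A call with a gripper value outside its range is refused whole. The fingers move at their own pace and stop on an object; FORCE is the grip in N (left out, the last holds). Time passes only in rows, so rows that repeat a pose let the fingers close. It gives the time, the measured TCP pose, the force and the opening at its end, in the units of the state.
- manip.get_state(): the state, without advancing time (a new reading comes with each control period).
- manip.snapshot(name): name is "scene" or "side" or "wrist"; returns a dict with "color" (480x640x3 uint8, red, green, blue), "z_map" (480x640 float32, m along the optical axis (not along the pixel's ray), 0 where there is no reading), "fx", "fy", "cx", "cy" (pixels), "eye" and "rotation" of the camera in the world; the wrist camera has in their place "hand_eye" (4x4, takes a point from camera to tool coordinates, whose origin is the TCP and whose axes are the flange's). Camera axes: x right, y down, z forward; pixel columns grow to the right and rows downward; lengths in m; the calibration is good to about 2 mm. A picture is of the moment at which its call begins: read the wrist's pose just before it.
- manip.close_job(): hands the job in, once; it reports no verdict.
Trained networks look in a picture, given as the dict that the camera call returned (one of the last four; its "shot" number tells which), for a name from the list of things; names that differ only in an ending like _2 or _b are one class to them, and where a whole thing is asked for, a point or a joint stands for the part that bears it (a point fixed in the world has none). Each returns a list of dicts, best first, with "score" (0 to 1); they miss things now and then, are a little off and sometimes report something else, mostly with a low value. They report only what shows in the picture. A call takes as long as a camera call. They do not tell look-alikes from the thing itself.
- manip.look_for(picture, thing): "rect" ([left, top, right, bottom] in pixels, round what is visible of it).
- manip.masks_of(picture, thing): "pixels" (480x640 bool, what is visible of it) and "rect" ([left, top, right, bottom] in pixels, round what is visible of it).
The state is a dict: "time_s": time; "qpos": joint angles; "qvel": joint speeds; "joint_torque": joint torques, N m; "tcp_pos": TCP position; "tool_rot": TCP orientation; "force": force on the tool from outside, world axes, zero at the start; "ft_torque": the same for the moment, N m; "gripper_width": opening from 0.0 (shut) to 1.0 (fully open).
Only numpy, scipy, OpenCV 4.12 (cv2) and the standard library are available. Lean on these libraries where they do the work, as an engineer would, in place of code of your own. Each camera call takes 0.05 s, during which the arm holds its last target.

## Working session

There is one attempt and no reset: what is moved stays moved. The work goes in short steps, Python scripts to look and compute and a shell command to move; the robot and the scene stay as the last step left them, time stands still between calls to the robot, and variables do not carry over. Pictures are saved under pics/ and viewed, and the job is handed in when it is done.

```bash
ls; mkdir -p pics; cat > h.py <<'E'
import numpy as np, cv2
from plant import manip
from scipy.spatial.transform import Rotation as R
def save(p,name,crop=None,scale=1):
    im=p["color"][:,:,::-1]
    if crop: l,t,r,b=crop; im=im[t:b,l:r]
    if scale!=1: im=cv2.resize(im,None,fx=scale,fy=scale,interpolation=cv2.INTER_CUBIC)
    cv2.imwrite("pics/"+name,im)
def cloud(p,s=None):
    z=p["z_map"]; v,u=np.mgrid[0:480,0:640]
    P=np.stack([(u-p["cx"])/p["fx"]*z,(v-p["cy"])/p["fy"]*z,z],-1)
    if "eye" in p:
        W=P@np.array(p["rotation"]).T+np.array(p["eye"])
    else:
        H=np.array(p["hand_eye"]); T=P@H[:3,:3].T+H[:3,3]
        W=T@R.from_quat(s["tool_rot"]).as_matrix().T+np.array(s["tcp_pos"])
    W[z==0]=np.nan
    return W
E
python3 - <<'E'
from h import *
s=manip.get_state(); print(s)
for n in ["scene","side"]:
    p=manip.snapshot(n); save(p,n+"1.png"); print(n,p["eye"],p["rotation"],p["fx"])
    for t in ["long_case","square_case","long_tab","long_lid"]:
        print(t,[(np.round(d["rect"]),round(d["score"],2)) for d in manip.look_for(p,t)])
E
```

```text
pics
{'time_s': 0.0, 'qpos': array([-0.06621181,  0.53717942, -0.00443461,  1.53886778,  0.00261573,
        1.06728382, -0.07123195]), 'qvel': array([-0.00061267,  0.00023147, -0.00165972,  0.00035931,  0.00062653,
       -0.00112466, -0.00067528]), 'joint_torque': array([-1.69933578e-04, -5.70981932e+01,  9.90184285e-01, -2.51597965e+01,
       -5.62433247e-02,  1.80829730e-02,  2.02785413e-04]), 'tcp_pos': array([ 6.49497088e-01, -7.26699768e-06,  3.01832514e-01]), 'tool_rot': array([ 7.07086736e-01,  7.07126295e-01, -6.61073018e-04, -5.59975598e-04]), 'force': array([-0.56857366,  0.10990643, -0.48183039]), 'ft_torque': array([-0.05877786, -0.00265996,  0.00750336]), 'gripper_width': 1.0018619531825177}
scene [1.43638083 0.65706991 0.84549842] [ 0.37882497  0.80320898 -0.41014537 -0.20767223] 546.085670985264
long_case [(array([237., 183., 321., 258.]), 0.87), (array([358., 259., 428., 300.]), 0.7)]
square_case [(array([357., 257., 428., 323.]), 0.88), (array([148., 224., 212., 277.]), 0.81), (array([190., 167., 266., 189.]), 0.61)]
long_tab [(array([490., 275., 549., 334.]), 0.68), (array([294., 192., 310., 201.]), 0.53)]
long_lid [(array([237., 184., 320., 229.]), 0.84)]
side [ 0.48627602 -0.74065712  1.01727716] [ 0.94281119 -0.05711277  0.02736265 -0.32725599] 543.9256368938522
long_case [(array([245., 274., 335., 383.]), 0.62)]
square_case [(array([257., 167., 328., 222.]), 0.85), (array([385., 327., 470., 402.]), 0.81)]
long_tab [(array([246., 309., 269., 325.]), 0.65)]
long_lid [(array([265., 273., 335., 362.]), 0.77)]
```

```bash
sed -i 's/np.array(p\["rotation"\]).T/R.from_quat(p["rotation"]).as_matrix().T/' h.py
```

```text
(no output)
```

View pics/scene1.png

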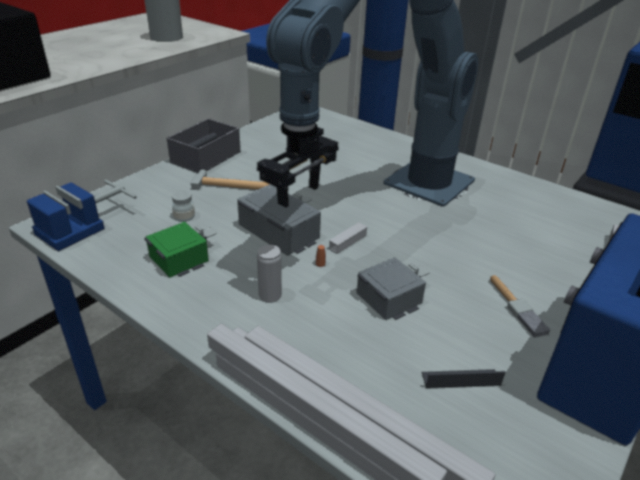

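View pics/side1.png

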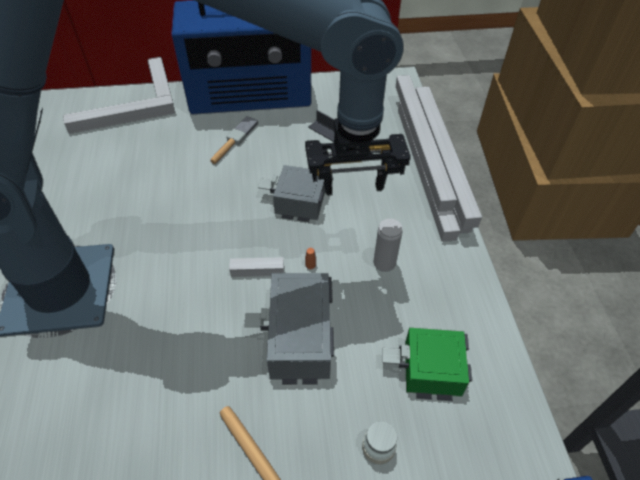

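The side picture shows the long grey case at about (300,325), with its tab at (262,322). The small square grey case is at (298,190) and the green look-alike at (437,360). The scene picture shows a dark grey bin at (205,143), which could also be mistaken for a case. The wide grey case with a lid is the one at (300,325).

```bash
python3 - <<'E'
from h import *
p=manip.snapshot("side"); W=cloud(p); save(p,"crop1.png",(220,250,360,400),4)
for t in ["long_lid","long_tab"]:
    for m in manip.masks_of(p,t)[:2]:
        X=W[m["pixels"]]; X=X[~np.isnan(X[:,0])]
        print(t,m["score"],m["rect"],len(X),np.percentile(X,[2,50,98],axis=0).round(3).tolist())
        if t=="long_lid":
            Y=X[abs(X[:,2]-np.median(X[:,2]))<.006]; r=cv2.minAreaRect((Y[:,:2]*1000).astype(np.float32)); print(r)
        else:
            Y=X[(X[:,2]>.055)&(X[:,2]<.075)];print(len(Y)); r=cv2.minAreaRect((Y[:,:2]*1000).astype(np.float32)); print(r, Y.mean(0))
# all points near
M=(W[...,0]>.4)&(W[...,0]<.85)&(W[...,1]>-.45)&(W[...,1]<.2)
v,u=np.where(M&(W[...,2]>.072)&(W[...,2]<.095)&(np.mgrid[0:480,0:640][1]<345)&(np.mgrid[0:480,0:640][0]>260)&(np.mgrid[0:480,0:640][0]<385))
X=W[v,u]; print(len(X),X.min(0),X.max(0),np.median(X,0)); print(cv2.minAreaRect((X[:,:2]*1000).astype(np.float32)))
np.set_printoptions(precision=3,suppress=True)
for vv in range(306,330,3): print(vv,[tuple(W[vv,uu].round(3)) for uu in range(246,274,4)])
E
```

```text
long_lid 0.91 [266.4, 272.4, 332.2, 362.1] 5356 [[0.46, -0.277, 0.082], [0.521, -0.189, 0.086], [0.582, -0.085, 0.09]]
((519.0814208984375, -179.19583129882812), (203.61404418945312, 127.38514709472656), 84.14703369140625)
long_tab 0.6 [244.9, 308.8, 267.9, 328.3] 314 [[0.414, -0.186, 0.062], [0.434, -0.173, 0.066], [0.457, -0.155, 0.091]]
237
((431.8465576171875, -170.21731567382812), (34.56935119628906, 38.63858413696289), 82.72003173828125) [ 0.42944355 -0.17117203  0.06563907]
5776 [ 0.44336655 -0.28733277  0.0720098 ] [ 0.59722262 -0.07320434  0.09342211] [ 0.52193454 -0.1906639   0.08604548]
((517.0309448242188, -179.03778076171875), (203.962158203125, 143.67568969726562), 83.6183853149414)
306 [(np.float64(0.412), np.float64(-0.096), np.float64(0.001)), (np.float64(0.421), np.float64(-0.097), np.float64(0.0)), (np.float64(0.43), np.float64(-0.099), np.float64(0.003)), (np.float64(0.439), np.float64(-0.1), np.float64(0.002)), (np.float64(0.447), np.float64(-0.099), np.float64(-0.001)), (np.float64(0.456), np.float64(-0.101), np.float64(0.001)), (np.float64(0.466), np.float64(-0
[... 2284 characters left out ...]
p.float64(-0.185), np.float64(0.072)), (np.float64(0.439), np.float64(-0.182), np.float64(0.066)), (np.float64(0.447), np.float64(-0.185), np.float64(0.069)), (np.float64(0.453), np.float64(-0.147), np.float64(0.002)), (np.float64(0.464), np.float64(-0.197), np.float64(0.086))]
327 [(np.float64(0.415), np.float64(-0.183), np.float64(0.061)), (np.float64(0.423), np.float64(-0.184), np.float64(0.061)), (np.float64(0.427), np.float64(-0.15), np.float64(0.001)), (np.float64(0.436), np.float64(-0.151), np.float64(0.0)), (np.float64(0.447), np.float64(-0.193), np.float64(0.071)), (np.float64(0.455), np.float64(-0.194), np.float64(0.072)), (np.float64(0.463), np.float64(-0.204), np.float64(0.087))]
```

View pics/crop1.png

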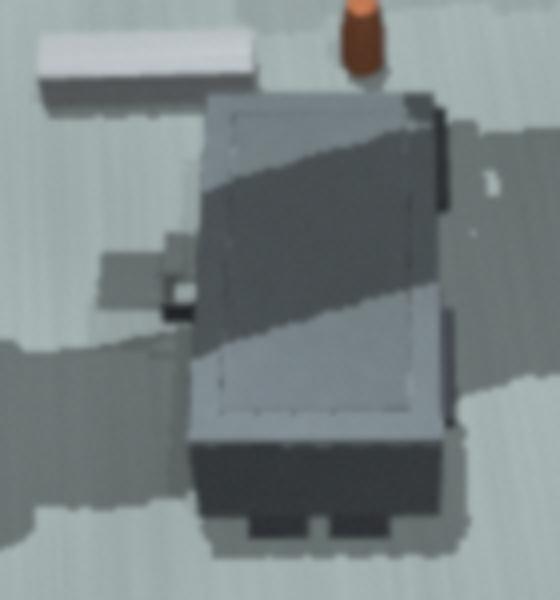

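```bash
cat >> h.py <<'E'
C=np.array([0.519,-0.179]); YAW=np.radians(-5.9)
def own(a,b,z):  # own x,y -> world
    c,s=np.cos(YAW),np.sin(YAW); return np.array([C[0]+c*a-s*b,C[1]+s*a+c*b,z])
def Rt(t,flip=1):
    t=np.radians(t); f=np.array([np.cos(YAW),np.sin(YAW),0]); u=np.array([0,0,1.])
    X=flip*(np.cos(t)*f+np.sin(t)*u); Z=np.sin(t)*f-np.cos(t)*u
    return np.stack([X,np.cross(Z,X),Z],1)
def row(tip,t,flip=1,s=None,L=.064):
    s=s or manip.get_state(); R0=R.from_quat(s["tool_rot"]).as_matrix(); T=Rt(t,flip)
    tcp=np.array(tip)-L*T[:,2]
    print("tcp",tcp.round(3),"row",R.from_matrix(R0.T@T).as_rotvec().round(3),(R0.T@(tcp-s["tcp_pos"])*100).round(2))
def tip(s=None,L=.064):
    s=s or manip.get_state(); M=R.from_quat(s["tool_rot"]).as_matrix(); p=s["tcp_pos"]+L*M[:,2]
    c,sn=np.cos(YAW),np.sin(YAW); d=p[:2]-C
    print("t",round(s["time_s"],2),"tip own",round(c*d[0]+sn*d[1],4),round(-sn*d[0]+c*d[1],4),"z",round(p[2],4),"tcp",s["tcp_pos"].round(3),"tilt",np.degrees(np.arctan2(np.hypot(*M[:2,2]),-M[2,2])).round(1),"Z",M[:,2].round(2),"q",s["qpos"].round(2),"F",s["force"].round(1),"g",round(s["gripper_width"],2))
E
python3 - <<'E'
from h import *
s=manip.get_state(); p=manip.snapshot("wrist"); print(np.array(p["hand_eye"]).round(3)); save(p,"w1.png")
tip()
for fl in (1,-1):
  row(own(-.08,0,.22),0,fl); row(own(-.08,0,.22),20,fl)
E
```

```text
[[ 0.001 -0.958 -0.288  0.075]
 [ 1.     0.001  0.    -0.001]
 [ 0.    -0.288  0.958 -0.082]
 [ 0.     0.     0.     1.   ]]
t 0.7 tip own 0.1119 0.1915 z 0.2388 tcp [ 0.65  -0.     0.303] tilt 0.0 Z [ 0. -0. -1.] q [-0.07  0.54 -0.    1.54  0.    1.07 -0.07] F [0.5 0.2 0.3] g 1.0
tcp [ 0.439 -0.171  0.284] row [ 0.    -0.     1.674] [-17.08 -21.06   1.87]
tcp [ 0.418 -0.169  0.28 ] row [-0.292  0.263  1.655] [-16.85 -23.24   2.26]
tcp [ 0.439 -0.171  0.284] row [ 0.     0.    -1.468] [-17.08 -21.06   1.87]
tcp [ 0.418 -0.169  0.28 ] row [-0.256 -0.284 -1.452] [-16.85 -23.24   2.26]
```

```bash
python3 -m handwheel '[[0,0,-1.468,-17.08,-21,0,0],[0,0,-1.468,-17.08,-21,0,0],[0,0,-1.468,-17.08,-21,0,0],[0,0,-1.468,-17.08,-21,0,0],[0,0,-1.468,-17.08,-21,0,0],[0,0,-1.468,-17.08,-21,0,0],[0,0,-1.468,-17.08,-21,0,0],[0,0,-1.468,-17.08,-21,0,0],[0,0,-1.468,-17.08,-21,0,0],[0,0,-1.468,-17.08,-21,0,0],[0,0,-1.468,-17.08,-21,0,0],[0,0,-1.468,-17.08,-21,0,0],[0,0,-1.468,-17.08,-21,0,0],[0,0,-1.468,-17.08,-21,0,0]]'
python3 - <<'E'
from h import *
tip(); s=manip.get_state(); p=manip.snapshot("wrist"); save(p,"w2.png"); W=cloud(p,s)
for t in ["long_tab","long_lid"]:
    for m in manip.masks_of(p,t)[:2]:
        X=W[m["pixels"]]; X=X[~np.isnan(X[:,0])]
        print(t,m["score"],m["rect"],len(X),np.percentile(X,[2,50,98],axis=0).round(3).tolist())
        zz=np.median(X[:,2]); Y=X[abs(X[:,2]-zz)<.005]; print(len(Y),cv2.minAreaRect((Y[:,:2]*1000).astype(np.float32)))
row(own(-.093,0,.12),25,-1)
E
```

```text
time_s: 1.87
tcp_pos: [0.44, -0.1709, 0.3028]
tool_rot: [0.053, 0.999, 0.0, 0.0]
force: [-0.4, 0.0, 0.0]
gripper_width: 0.006
t 1.87 tip own -0.0794 -0.0 z 0.2388 tcp [ 0.44  -0.171  0.303] tilt 0.0 Z [ 0.  0. -1.] q [ 0.46  0.24 -0.22  1.98  0.07  0.92  1.68] F [-0.4  0.   0. ] g 0.01
long_tab 0.62 [304.4, 177.9, 346.9, 242.6] 2479 [[0.41, -0.183, 0.002], [0.433, -0.168, 0.066], [0.454, -0.152, 0.09]]
1793 ((427.1150207519531, -166.7260284423828), (31.34391975402832, 35.09100341796875), 83.3930435180664)
long_lid 0.97 [194.6, 237.7, 453.4, 371.2] 17179 [[0.454, -0.269, 0.083], [0.485, -0.173, 0.086], [0.526, -0.079, 0.088]]
17057 ((511.6173095703125, -175.8390655517578), (200.18756103515625, 121.3862075805664), 84.361328125)
tcp [ 0.4   -0.167  0.178] row [-0.001 -0.436 -0.002] [ 4.070e+00 -1.000e-02  1.248e+01]
```

View pics/w2.png

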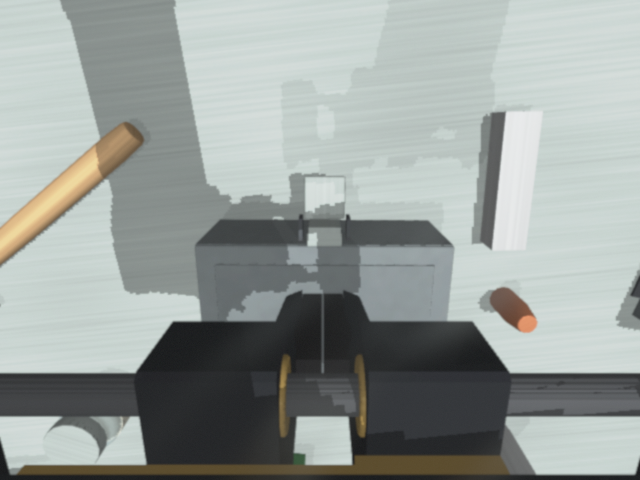

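The wrist picture shows the long case's plain steel tab at (325,195), in the middle of the front. The lid is behind it, with the nozzle and tube clear to the right. Both cameras agree to 2–3 mm. I'll tilt the tool and go down over the tab.

```bash
python3 -m handwheel '[[0,-0.436,0,4.1,0,12.5,0],[0,-0.436,0,4.1,0,12.5,0],[0,-0.436,0,4.1,0,12.5,0],[0,-0.436,0,4.1,0,12.5,0],[0,-0.436,0,4.1,0,12.5,0],[0,-0.436,0,4.1,0,12.5,0],[0,-0.436,0,4.1,0,12.5,0],[0,-0.436,0,4.1,0,12.5,0]]'
python3 - <<'E'
from h import *
tip(); row(own(-.093,0,.079),25,-1); row(own(-.093,0,.060),25,-1)
E
```

```text
time_s: 2.68
tcp_pos: [0.3957, -0.1818, 0.1804]
tool_rot: [0.056, 0.984, -0.04, 0.161]
force: [-0.4, -1.0, -0.3]
gripper_width: 0.006
t 2.68 tip own -0.1018 -0.0196 z 0.12 tcp [ 0.396 -0.182  0.18 ] tilt 19.1 Z [ 0.31 -0.1  -0.94] q [ 0.88  0.36 -0.61  2.35  0.94  0.24  0.89] F [-0.4 -1.  -0.3] g 0.01
tcp [ 0.4   -0.167  0.137] row [-0.065 -0.108  0.003] [1.18 1.81 4.08]
tcp [ 0.4   -0.167  0.118] row [-0.065 -0.108  0.003] [1.79 1.93 5.87]
```

```bash
python3 - <<'E'
from h import *
row(own(-.097,0,.10),8,-1)
E
```

```text
tcp [ 0.414 -0.168  0.163] row [-0.065  0.188 -0.007] [-1.01  1.68  2.04]
```

```bash
python3 -m handwheel '[[-0.065,0.188,-0.007,-1,1.7,2,0],[-0.065,0.188,-0.007,-1,1.7,2,0],[-0.065,0.188,-0.007,-1,1.7,2,0],[-0.065,0.188,-0.007,-1,1.7,2,0],[-0.065,0.188,-0.007,-1,1.7,2,0]]'
python3 - <<'E'
from h import *
tip(); s=manip.get_state();row(own(-.097,0,.10),8,-1)
E
```

```text
time_s: 3.1
tcp_pos: [0.4128, -0.1684, 0.1638]
tool_rot: [0.051, 0.996, -0.005, 0.07]
force: [0.0, 1.1, 0.3]
gripper_width: 0.003
t 3.1 tip own -0.0978 -0.0005 z 0.1004 tcp [ 0.413 -0.168  0.164] tilt 8.0 Z [ 0.14 -0.02 -0.99] q [ 0.95  0.51 -0.78  2.21  0.71  0.52  1.12] F [0.  1.1 0.3] g 0.0
tcp [ 0.414 -0.168  0.163] row [-0.002  0.     0.   ] [-0.07  0.04  0.05]
```

```bash
python3 - <<'E'
from h import *
s=manip.get_state(); p=manip.snapshot("wrist"); save(p,"w3.png")
p=manip.snapshot("side"); save(p,"s3.png",(200,220,360,400),4)
for z in (.072,.06): row(own(-.097,0,z),8,-1)
E
```

```text
tcp [ 0.414 -0.168  0.135] row [-0.002 -0.001  0.002] [0.29 0.03 2.85]
tcp [ 0.414 -0.168  0.123] row [-0.002 -0.001  0.002] [0.46 0.04 4.04]
```

View pics/w3.png

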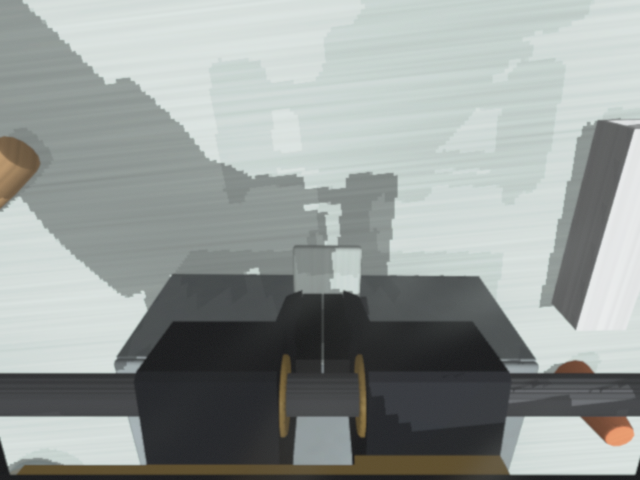

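View pics/s3.png

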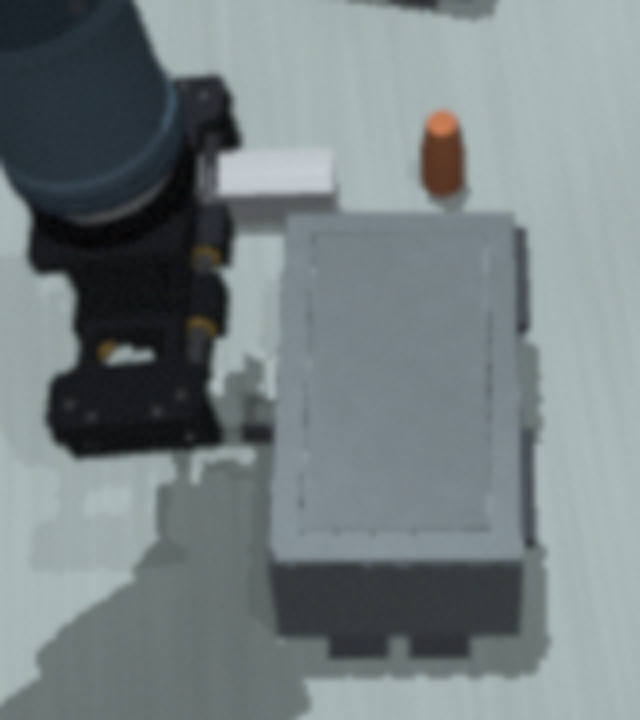

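The fingers are centred on the tab: its centre is at column 328 and the finger seam at 323. Now I'll press straight down.

```bash
python3 -m handwheel '[[0,0,0,0.15,0,1.4,0],[0,0,0,0.3,0,2.8,0],[0,0,0,0.38,0,3.2,0],[0,0,0,0.42,0,3.6,0],[0,0,0,0.46,0,4.0,0],[0,0,0,0.47,0,4.1,0],[0,0,0,0.47,0,4.1,0],[0,0,0,0.47,0,4.1,0]]'
python3 - <<'E'
from h import *
tip(); p=manip.snapshot("side"); save(p,"s4.png",(200,220,360,400),4)
W=cloud(p)
for m in manip.masks_of(p,"long_lid")[:1]:
    X=W[m["pixels"]]; X=X[~np.isnan(X[:,0])]; print(np.percentile(X,[2,50,98],axis=0).round(3).tolist())
E
```

```text
time_s: 3.87
tcp_pos: [0.4134, -0.1681, 0.123]
tool_rot: [0.05, 0.996, -0.004, 0.068]
force: [-4.9, 0.8, 8.0]
gripper_width: 0.004
t 3.87 tip own -0.0974 -0.0001 z 0.0596 tcp [ 0.413 -0.168  0.123] tilt 7.9 Z [ 0.14 -0.02 -0.99] q [ 0.85  0.58 -0.66  2.23  0.83  0.43  1.  ] F [-4.9  0.8  8. ] g 0.0
[[0.466, -0.277, 0.082], [0.523, -0.189, 0.109], [0.582, -0.085, 0.128]]
```

View pics/s4.png

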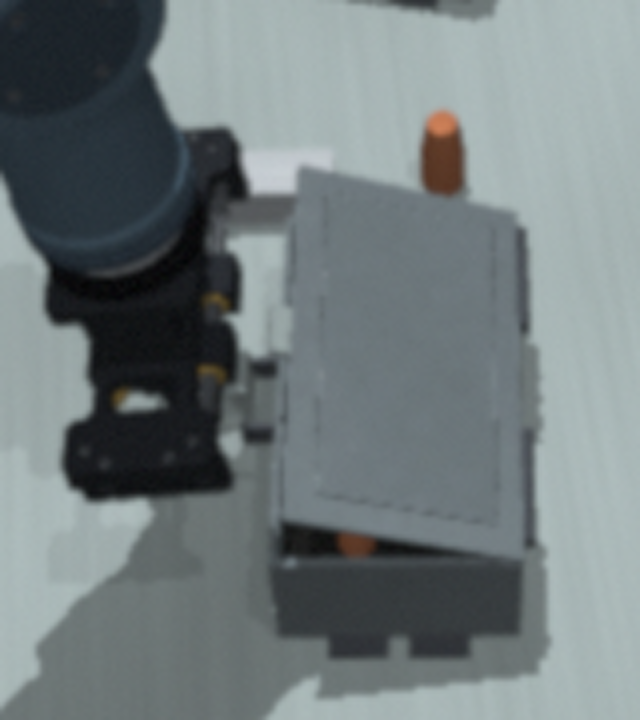

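The lid has sprung up: its front edge is now at z ≈ 0.128, against 0.086 shut. Next I rise off the tab and tilt the tool ready to go under the tongue.

```bash
python3 -m handwheel '[[0,0,0,-0.1,0,-1.5,0],[0,0,0,-0.3,0,-3,0],[0,0,0,-0.6,0,-4.5,0],[0,0,0,-0.6,0,-4.5,0],[0,0,0,-0.6,0,-4.5,0]]'
python3 - <<'E'
from h import *
tip(); p=manip.snapshot("side"); save(p,"s5.png",(200,220,360,400),4)
W=cloud(p)
for m in manip.masks_of(p,"long_lid")[:1]:
    X=W[m["pixels"]]; X=X[~np.isnan(X[:,0])]; print(np.percentile(X,[1,50,99],axis=0).round(3).tolist())
for t in (20,25,30): row(own(-.077,0,.11),t,-1)
E
```

```text
time_s: 4.38
tcp_pos: [0.4146, -0.1686, 0.1688]
tool_rot: [0.051, 0.996, -0.004, 0.07]
force: [0.8, 0.4, -0.6]
gripper_width: 0.004
t 4.38 tip own -0.0959 -0.0005 z 0.1054 tcp [ 0.415 -0.169  0.169] tilt 8.1 Z [ 0.14 -0.02 -0.99] q [ 0.96  0.5  -0.79  2.2   0.7   0.53  1.13] F [ 0.8  0.4 -0.6] g 0.0
[[0.465, -0.279, 0.084], [0.524, -0.189, 0.109], [0.585, -0.083, 0.129]]
tcp [ 0.421 -0.169  0.17 ] row [-0.001 -0.211  0.002] [-0.71  0.01 -0.14]
tcp [ 0.416 -0.168  0.168] row [-0.    -0.298  0.002] [-0.17  0.01 -0.  ]
tcp [ 0.411 -0.168  0.165] row [-0.    -0.385  0.002] [0.35 0.01 0.18]
```

View pics/s5.png

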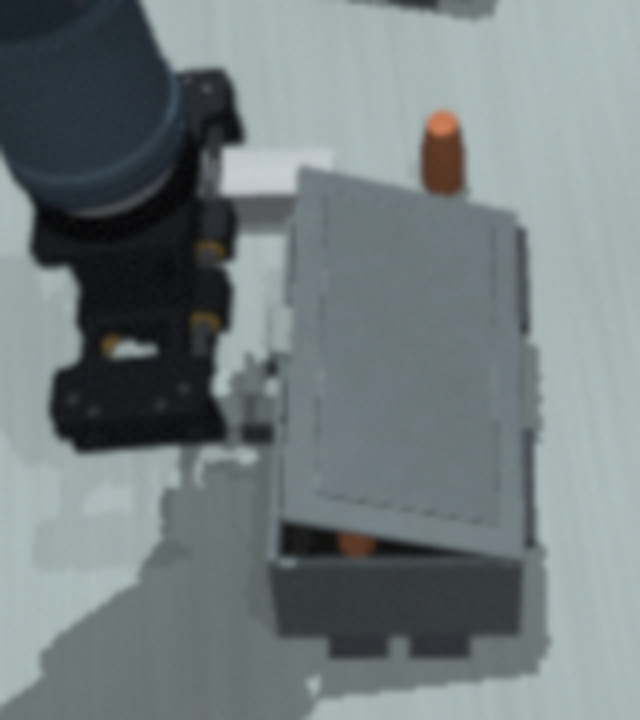

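```bash
python3 -m handwheel '[[0,-0.1,0,-0.1,0,0,0],[0,-0.2,0,-0.1,0,0,0],[0,-0.3,0,-0.15,0,0,0],[0,-0.3,0,-0.15,0,0,0],[0,-0.3,0,-0.15,0,0,0]]'
python3 - <<'E'
from h import *
tip()
t=25;c,s_=np.cos(np.radians(t)),np.sin(np.radians(t))
off=np.array([.009*c-.012*s_,.009*s_+.012*c])
for th in (.37,.6,.8,1.0,1.2,1.4,1.6,1.75,1.9):
    P=np.array([.060-.130*np.cos(th),.080+.130*np.sin(th)])-off
    print(th,P.round(3),end=' '); row(own(P[0],0,P[1]),t,-1)
E
```

```text
time_s: 4.9
tcp_pos: [0.4132, -0.1696, 0.166]
tool_rot: [0.049, 0.978, -0.014, 0.203]
force: [0.7, -0.2, 0.2]
gripper_width: 0.009
t 4.9 tip own -0.0808 -0.0019 z 0.1072 tcp [ 0.413 -0.17   0.166] tilt 23.4 Z [ 0.39 -0.05 -0.92] q [ 1.    0.46 -0.76  2.37  1.49  0.21  0.39] F [ 0.7 -0.2  0.2] g 0.01
0.37 [-0.064  0.112] tcp [ 0.428 -0.17   0.17 ] row [-0.006 -0.027  0.003] [-1.54  0.15  0.19]
0.6 [-0.05   0.139] tcp [ 0.442 -0.171  0.197] row [-0.006 -0.027  0.003] [-3.87  0.13 -1.68]
0.8 [-0.034  0.159] tcp [ 0.459 -0.173  0.217] row [-0.006 -0.027  0.003] [-6.19  0.12 -2.83]
1.0 [-0.013  0.175] tcp [ 0.479 -0.175  0.233] row [-0.006 -0.027  0.003] [-8.7   0.1  -3.51]
1.2 [0.01  0.186] tcp [ 0.502 -0.177  0.244] row [-0.006 -0.027  0.003] [-11.29   0.09  -3.67]
1.4 [0.035 0.193] tcp [ 0.527 -0.18   0.251] row [-0.006 -0.027  0.003] [-13.86   0.09  -3.31]
1.6 [0.061 0.195] tcp [ 0.552 -0.182  0.253] row [-0.006 -0.027  0.003] [-16.31   0.08  -2.45]
1.75 [0.08  0.193] tcp [ 0.572 -0.184  0.251] row [-0.006 -0.027  0.003] [-18.01   0.08  -1.49]
1.9 [0.099 0.188] tcp [ 0.591 -0.186  0.246] row [-0.006 -0.027  0.003] [-19.54   0.09  -0.29]
```

```bash
python3 -m handwheel '[[0,0,0,-0.9,0.1,0.3,0],[0,-0.02,0,-1.8,0.15,0.5,0],[0,-0.03,0,-2.3,0.15,-0.2,0],[0,-0.03,0,-3.1,0.15,-1,0],[0,-0.03,0,-3.9,0.15,-1.6,0],[0,-0.03,0,-5,0.13,-2.2,0],[0,-0.03,0,-6.2,0.12,-2.8,0],[0,-0.03,0,-6.2,0.12,-2.8,0]]'
python3 - <<'E'
from h import *
tip(); p=manip.snapshot("side"); save(p,"s6.png",(200,200,360,380),4)
E
```

```text
time_s: 5.57
tcp_pos: [0.4612, -0.1733, 0.2181]
tool_rot: [0.05, 0.974, -0.014, 0.219]
force: [0.8, 0.2, -0.1]
gripper_width: 0.008
t 5.57 tip own -0.0307 -0.0007 z 0.1603 tcp [ 0.461 -0.173  0.218] tilt 25.3 Z [ 0.42 -0.05 -0.9 ] q [ 1.13  0.45 -0.96  2.25  1.06  0.32  0.81] F [ 0.8  0.2 -0.1] g 0.01
```

View pics/s6.png

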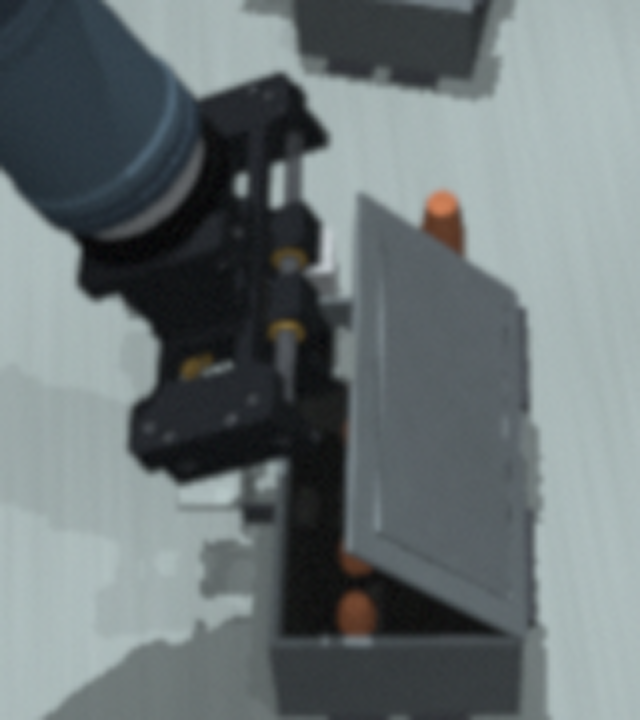

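The lid has lifted to about 0.8 rad on the fingertips. I'll keep following its arc.

```bash
python3 - <<'E'
from h import *
t=25;c,s_=np.cos(np.radians(t)),np.sin(np.radians(t))
off=np.array([.009*c-.012*s_,.009*s_+.012*c])
for th in (1.0,1.2,1.4,1.6,1.75,1.9):
    P=np.array([.060-.130*np.cos(th),.080+.130*np.sin(th)])-off
    print(th,P.round(3),end=' '); row(own(P[0]+.003,0,P[1]),t,-1)
E
```

```text
1.0 [-0.013  0.175] tcp [ 0.482 -0.175  0.233] row [-0.006  0.004  0.002] [-2.63  0.03 -0.48]
1.2 [0.01  0.186] tcp [ 0.505 -0.178  0.244] row [-0.006  0.004  0.002] [-5.23  0.02 -0.55]
1.4 [0.035 0.193] tcp [ 0.53  -0.18   0.251] row [-0.006  0.004  0.002] [-7.79  0.02 -0.11]
1.6 [0.061 0.195] tcp [ 0.555 -0.183  0.253] row [-0.006  0.004  0.002] [-10.21   0.02   0.82]
1.75 [0.08  0.193] tcp [ 0.575 -0.185  0.251] row [-0.006  0.004  0.002] [-11.87   0.02   1.83]
1.9 [0.099 0.188] tcp [ 0.593 -0.187  0.246] row [-0.006  0.004  0.002] [-13.37   0.03   3.08]
```

```bash
python3 -m handwheel '[[0,0,0,-1.3,0,-0.3,0],[0,0,0,-2.6,0,-0.5,0],[0,0,0,-3.9,0,-0.5,0],[0,0,0,-5.2,0,-0.5,0],[0,0,0,-6.5,0,-0.3,0],[0,0,0,-7.8,0,0,0],[0,0,0,-9,0,0.5,0],[0,0,0,-10.2,0,1,0],[0,0,0,-11,0,1.5,0],[0,0,0,-11.8,0,2,0],[0,0,0,-11.8,0,2,0],[0,0,0,-11.8,0,2,0]]'
python3 - <<'E'
from h import *
tip(); p=manip.snapshot("side"); save(p,"s7.png",(220,180,380,360),4)
W=cloud(p)
for m in manip.masks_of(p,"long_lid")[:1]:
    X=W[m["pixels"]]; X=X[~np.isnan(X[:,0])]; print(np.percentile(X,[1,50,99],axis=0).round(3).tolist())
E
```

```text
time_s: 6.62
tcp_pos: [0.5741, -0.1846, 0.2486]
tool_rot: [0.049, 0.975, -0.015, 0.217]
force: [-0.9, -1.1, 0.8]
gripper_width: 0.007
t 6.62 tip own 0.0825 -0.0003 z 0.1906 tcp [ 0.574 -0.185  0.249] tilt 25.1 Z [ 0.42 -0.05 -0.91] q [ 1.03  0.59 -1.    1.97  0.97  0.54  0.92] F [-0.9 -1.1  0.8] g 0.01
[[0.577, -0.29, 0.085], [0.609, -0.225, 0.161], [0.636, -0.096, 0.2]]
```

View pics/s7.png

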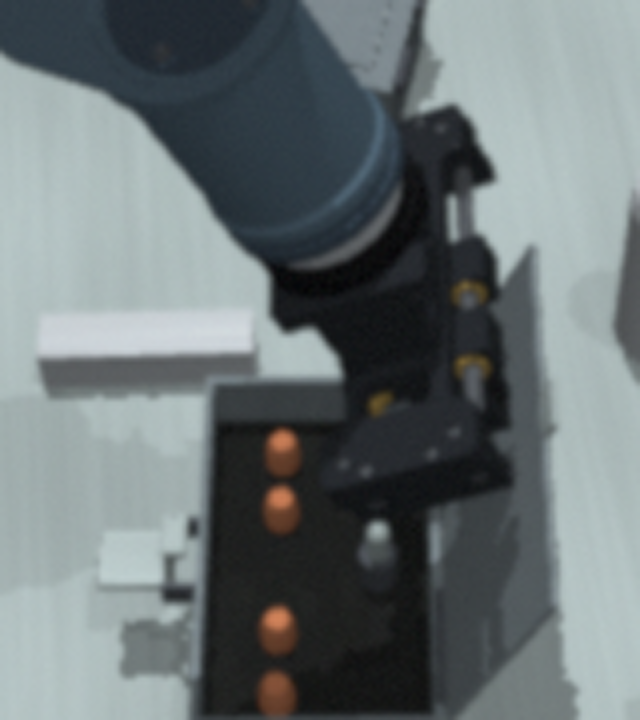

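```bash
cat >> h.py <<'E'
def lid():
    p=manip.snapshot("side"); W=cloud(p); m=manip.masks_of(p,"long_lid")
    if not m: print("no lid"); return p
    X=W[m[0]["pixels"]]; X=X[~np.isnan(X[:,0])]
    d=X[:,:2]-C; a=np.cos(YAW)*d[:,0]+np.sin(YAW)*d[:,1]; 
    k=(X[:,2]>.1)&(a>-.1); A=np.stack([a[k],X[k,2]],1)
    for _ in range(3):
        c=np.median(A,0); v=np.linalg.svd(A-A.mean(0),full_matrices=False)[2]; r=abs((A-A.mean(0))@v[1]); A=A[r<max(.006,1.5*np.median(r))]
    v=v[0]*np.sign(v[0][1]); print("lid angle",np.arctan2(v[1],-v[0]).round(3),"n",len(A),"maxz",A[:,1].max().round(3),"score",m[0]["score"])
    return p
E
python3 -m handwheel '[[0,0,0,-0.5,0,0.3,0],[0,0,0,-1,0,0.6,0],[0,0,0,-1,0,0.6,0]]'
python3 - <<'E'
from h import *
tip(); lid()
E
```

```text
time_s: 6.97
tcp_pos: [0.5868, -0.1864, 0.2484]
tool_rot: [0.05, 0.975, -0.015, 0.218]
force: [-0.5, 0.6, 0.7]
gripper_width: 0.004
t 6.97 tip own 0.0956 -0.0008 z 0.1906 tcp [ 0.587 -0.186  0.248] tilt 25.3 Z [ 0.42 -0.05 -0.9 ] q [ 1.01  0.61 -0.99  1.94  0.97  0.55  0.93] F [-0.5  0.6  0.7] g 0.0
lid angle 1.958 n 1224 maxz 0.203 score 0.79
```

The lid measures 1.96 rad, so it is on its stop, and there is no force on the fingers. I'll back away up and toward the robot.

```bash
python3 -m handwheel '[[0,0,0,1,0,-1,0],[0,0,0,2,0,-3,0],[0,0,0,4,0,-5,0],[0,0,0,6,0,-8,0],[0,0,0,8,0,-11,0],[0,0,0,8,0,-13,0],[0,0,0,8,0,-13,0],[0,0,0,8,0,-13,0],[0,0,0,8,0,-13,0],[0,0,0,8,0,-13,0]]'
python3 - <<'E'
from h import *
tip(); p=lid(); save(p,"s8.png")
q=manip.snapshot("scene"); save(q,"c8.png")
for t in ["square_lid","square_tab"]: print(t,[(np.round(d["rect"]),round(d["score"],2)) for d in manip.look_for(q,t)])
E
```

```text
time_s: 7.9
tcp_pos: [0.4589, -0.1723, 0.3313]
tool_rot: [0.049, 0.975, -0.015, 0.217]
force: [0.3, 0.0, 0.0]
gripper_width: 0.005
t 7.9 tip own -0.0333 0.0 z 0.2734 tcp [ 0.459 -0.172  0.331] tilt 25.2 Z [ 0.42 -0.05 -0.91] q [ 1.46  0.25 -1.26  2.14  0.38  0.51  1.44] F [0.3 0.  0. ] g 0.01
lid angle 1.954 n 2254 maxz 0.203 score 0.71
square_lid [(array([146., 221., 207., 255.]), 0.82), (array([359., 259., 422., 296.]), 0.8)]
square_tab [(array([193., 227., 218., 237.]), 0.57), (array([408., 264., 429., 277.]), 0.47)]
```

View pics/s8.png

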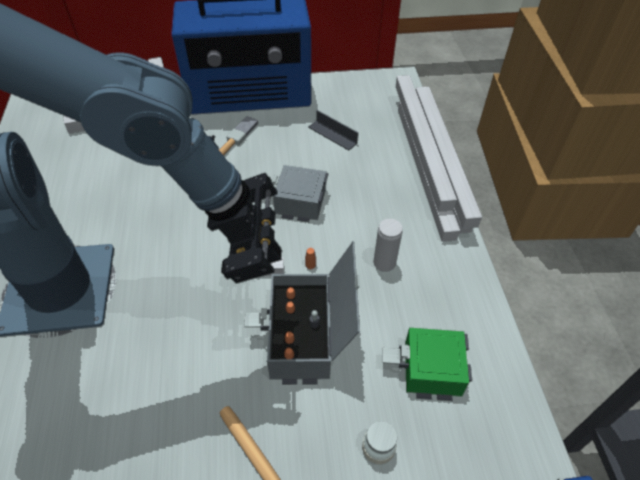

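View pics/c8.png

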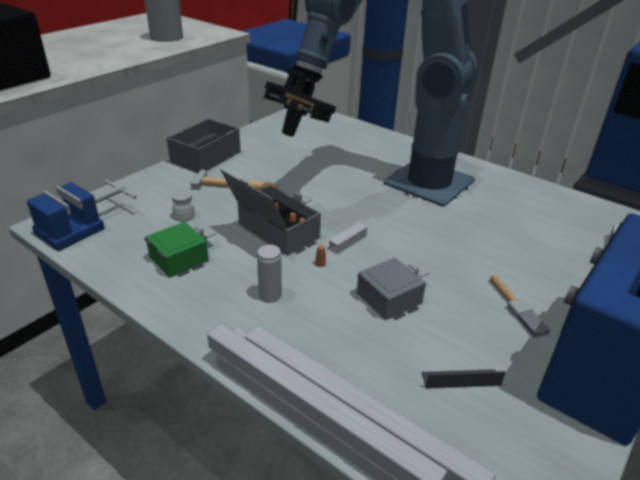

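The long case is open, with its lid leaning back at (343,310) in the side view. The square case at (390,285) in the scene view is shut, and none of the loose things has moved. The gripper is clear, so I'm handing in.

```bash
python3 -c "
from plant import manip
print(manip.close_job())"
```

```text
the job is handed in; nothing more can be done
None
```

The long case is open: I pressed its tab straight down with the closed fingertips and the lid sprang up. I then went in under the tongue, pushed the lid along its arc onto its stop, and backed away. The job was handed in at about 8 s of the 43 s allowed.

- **Lid:** it measured 1.96 rad at the stop and 1.95 rad after I had withdrawn; the stop is given as 1.95.
- **Forces:** the highest wrist force I read was about 9 N, while pressing the tab. After withdrawing it read about zero, with the fingertips well clear of the case.
- **Other things:** in the last pictures the square case was shut and the loose things looked unmoved. I checked the square case's tab only by eye, not with a measurement.
- **What didn't go to plan:** the 25° tilt I first wanted for pressing ran into the joint ranges, so I pressed at 8° instead. The two cameras disagreed by 2–3 mm on where the tab was, which made no difference.

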